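Set up the counter easel and put the picture on it

ROBOT

A 6-joint arm with a two-finger parallel gripper is mounted at the origin on a cart in front of the work surface, level with it; the furniture and walls round the work are solid. World frame = base frame: x ahead of the robot, y to its left, z up, the work surface at z = 0. Lengths are in m, angles in rad, forces in N, time in s.
With the tool pointing down it reaches from about 0.35 to 1 m from the base axis. Payload 7.1 kg.
Tool frame: the origin (TCP) lies at the centre of the arm's flange, where the gripper is bolted on; the fingertips stand 173 mm ahead of it and the grasp point (between the pads) lies 155 mm ahead of it (r.grip_depth is the distance from the TCP to the grasp point, in m); z points along the fingers, y is the line along which they close (so a half turn about z gives the same grasp; the last joint's range is limited). The gripper opens to 85 mm and grips with 20 to 120 N. Pads are 22 mm wide; open, the fingers measure 114 mm over their backs; the gripper's body (76 mm by 85 mm) begins 54 mm behind the grasp point. The pads swing forward as they close: fully open they stand 13 mm farther back than shut.
Start: joints at [1.229, 0.423, 1.63, -0, 1.089, -0.019], TCP at [0.198, 0.593, 0.405] pointing down, gripper open.
Joint ranges: [-3, 3], [-0.9, 2.11], [0.09, 2.58], [-1.31, 4.45], [0.11, 2.69], [-2.54, 2.54]. Speed limits (rad/s): [2.39, 2.39, 3.01, 3.14, 3.14, 3.14].

INTERFACE

Orientations are given as a unit quaternion [w, x, y, z].
In Python, from workcell import r, capture, camera_info, silhouettes, tip_of gives the robot as it stands.
- The arm moves only by the tool drive_tool, never from a script. Its argument "deltas" is a list of rows, each an object of numbers: "x", "y", "z": the shift along the tool's x, y, z in m; "wx", "wy", "wz": the turn, a rotation vector about the tool's x, y, z in degrees; "fingers": the closure, from 0 (fully open) to 1 (shut). A call has 1 to 10 rows; each row shifts and turns the commanded pose from where the row before left it, along the tool's axes as they then stand; what a row does not reach is not made up. A row lasts 1/10 s, in which the tool goes at most 50 mm and 8.59 degrees, less where a joint would pass 70% of its speed; a pose out of reach is approached as far as the arm can. A call is refused whole if a number of a shift passes 0.05 or a number of a turn 8.59, either way. A call with a gripper value outside its range is refused whole. The fingers move at their own pace and stop on an object; "squeeze" is the grip in N (left out, the last holds). Time passes only in rows, so rows that do not move let the fingers close. It gives the time, the measured TCP pose, the force, the opening and the grip force at its end, in the units of the state.
- r.sense(): the state, without advancing time (a new reading comes with each control period).
- capture(name): name is "scene" or "top"; returns the picture (480x640x3 uint8, red, green, blue); there is no depth.
- camera_info(name): a dict with "intrinsics" (3x3 intrinsics, pixels), "extrinsics" (4x4, takes a point from world to camera coordinates). Camera axes: x right, y down, z forward; pixel columns grow to the right and rows downward; lengths in m; the calibration is good to about 2 mm. A picture is of the moment at which its call begins. camera_info takes no time and is no camera call.
- r.finish_job(): hands the job in; it is judged then, once.
Trained networks look in the newest picture that a camera, given by its name, has taken for a name from the list of things; names that differ only in an ending like _2 or _b are one class to them, and where a whole thing is asked for, a point or a joint stands for the part that bears it (a point fixed in the world has none). Each returns a list of dicts, best first, with "p" (0 to 1); they miss things now and then, are a little off and sometimes report something else, mostly with a low value. They report only what shows in the picture. A call takes as long as a camera call.
- silhouettes(camera, query): "region" (480x640 bool, what is visible of it) and "bbox" ([left, top, width, height] in pixels, round what is visible of it).
- tip_of(camera, query): "xy" ([column, row] in pixels: a listed point, or the origin of a listed thing).
The state is a dict: "time": time; "joint_pos": joint angles; "qd": joint speeds; "joint_efforts": joint torques, N m; "position": TCP position; "orientation": TCP orientation; "wrist_force": force on the tool from outside, world axes, zero at the start; "torque": the same for the moment, N m; "finger_gap": opening from 0.0 (shut) to 1.0 (fully open); "grip_force": force on a finger pad.
Only numpy, scipy, OpenCV 4.12 (cv2) and the standard library are available. Lean on these libraries where they do the work, as an engineer would, in place of code of your own. Each camera call takes 0.05 s, during which the arm holds its last target. There are 200 camera calls.

TASK

Get the picture on show: pull the easel's mast up until its red lock button clicks out, so that it cannot slide back. Then take the painted canvas out of the rack and stand it on the easel's ledge (set it down, do not drop it), centred, picture to the front, leaning back against the mast's pad. Leave the blank canvas and the other things on the counter where they are.

Things in the scene. Friction and masses are not known exactly. Their poses are not given: they have to be found in the camera images.
- easel: Fixed display easel, origin at the centre of its underside (z up, front towards -x): dark base plate 145 x 170 mm; a grey square sleeve (24 mm) leans back by 15 degrees and carries a wooden ledge at the front. Out of the sleeve slides the mast: an aluminium rod with a black head whose front pad supports the canvas.
- ledge_seat (a point): Where the canvas's lower back edge sits, 62 mm above the counter; axes lean with the easel: z up along the mast, y across, x into the easel. Here (mm): ledge floor z = 0, 140 wide; back rail's face x = 0, 14 high; front lip's face x = -29, 10 high. The mast's pad is also in plane x = 0, so a canvas (16 thick) rests with its centre at x = -8, y = 0, z = 100. Sleeve top z = 44.
- mast_head (a point): Centre of the mast's black head, 32 mm deep (x), 34 mm wide (y; grip across this), 30 mm high (z), with a 7 mm pad on its front. It slides along its own z; same axes as ledge_seat. At joint value 0 it lies 22, 0, 60 mm (x, y, z) from ledge_seat; at the lock 60 mm higher.
- mast (a joint): How far the mast is pulled out along z of ledge_seat, in m: 0 fully in, locks at 0.060 (give or take 1.3 mm), end stop 0.064. Starts at 0 to 0.02. Stays where it is left; takes about 6 N to pull up. Only when locked can it not be pushed back.
- lock_button (a joint): Red spring button (8 mm) in the rod. About 0 while held down inside the sleeve, out of sight; when the mast reaches 0.060 it springs out of the round hole in the sleeve's front to 0.007 (m), standing 4 mm proud: that locks the mast.
- canvas_centre (a point): Centre of the painted canvas (landscape: yellow sun, green hills, path), 16 mm thick (x), 150 wide (y), 200 high (z), 0.1 to 0.21 kg. x points from the picture to the back, z to the upper edge. It stands upright in either slot of the rack, picture towards the robot; grip it across its thickness at the middle of the upper edge.
- picture_face (a point): Centre of the painted side of that canvas (8 mm from canvas_centre, along -x).
- blank_centre (a point): Centre of the blank white canvas (16 x 150 x 120 mm (x, y, z)) in the other slot, parallel to the painted one, 70 mm from it; it stays there.
- rack: Fixed wooden rack, base 130 x 150 x 14 mm, origin at the centre of its underside; slots at x = -35 and +35 mm, each between two pairs of upright dowels reaching 74 mm above the counter. The canvases stand on the base, with 1.5 mm play front and back. Rack and easel stand side by side, either one on the left.
- yellow_tube: Yellow paint tube lying between easel and rack, 44 x 130 x 33 mm; leave alone.
- tape: Roll of masking tape at the back left, 100 mm across, 25 mm high; leave alone.

How it is judged:
By the outcome, as a careful person would: the job done as asked, in the order asked, and still so for the second after the job is handed in, with the robot touching nothing.
It also fails if it takes over 61 s, if anything falls off the work surface, if the arm or the gripper's body presses on something with over 40 N, if the wrist force passes 120 N, or if a joint passes its speed limit or range.

## Working session

There is one attempt and no reset: what is moved stays moved. The work goes in short steps, Python scripts to look and compute and a tool call to move; the robot and the scene stay as the last step left them, time stands still between calls to the robot, and variables do not carry over. Pictures are saved under pics/ and viewed, at most 10 in all, crops included, and the job is handed in when it is done.

Besides the shell and the picture viewer there is one more tool, called after ">>>" as a command line: name --argument value ..., lists and objects as JSON in quotes. drive_tool: Moves the arm, as the interface text tells. Its arguments: {"type":"object","properties":{"deltas":{"type":"array"},"squeeze":{"type":"number"}},"required":["deltas"]}

```bash
mkdir -p pics; ls; cat > h.py <<'E'
import numpy as np, cv2
from workcell import r, capture, camera_info, silhouettes, tip_of
from scipy.spatial.transform import Rotation as R
def P(c):
    i=camera_info(c); return np.array(i["intrinsics"])@np.array(i["extrinsics"])[:3]
def tri(a,b):
    X=cv2.triangulatePoints(P("scene"),P("top"),np.float64(a).reshape(2,1),np.float64(b).reshape(2,1)); return (X[:3]/X[3]).ravel()
def proj(c,X):
    x=P(c)@np.append(X,1); return x[:2]/x[2]
E
python3 - <<'E'
from h import *
a=capture("scene");b=capture("top")
cv2.imwrite("pics/a.png",a[...,::-1]);cv2.imwrite("pics/b.png",b[...,::-1])
for q in ["easel","ledge_seat","mast_head","lock_button","canvas_centre","picture_face","blank_centre","rack","yellow_tube","tape"]:
    d={}
    for c in("scene","top"):
        t=tip_of(c,q); d[c]=t
    print(q,[[(np.round(k["xy"]).tolist(),round(k["p"],2)) for k in d[c][:2]] for c in d], np.round(tri(d["scene"][0]["xy"],d["top"][0]["xy"]),4) if d["scene"] and d["top"] else "")
for c in("scene","top"):
    E=np.array(camera_info(c)["extrinsics"]);print(c,np.round(-E[:3,:3].T@E[:3,3],3))
print(r.sense())
E
```

```text
pics
easel [[], [([374.0, 274.0], 0.72)]] 
ledge_seat [[([373.0, 290.0], 0.76)], [([379.0, 277.0], 0.55), ([314.0, 314.0], 0.49)]] [ 0.4709 -0.3031  0.0637]
mast_head [[([388.0, 259.0], 0.83), ([281.0, 316.0], 0.37)], [([384.0, 253.0], 0.53)]] [ 0.5209 -0.308   0.1065]Traceback (most recent call last):
  File "<stdin>", line 7, in <module>
ValueError: it knows: blank_centre, canvas_centre, easel, ledge_seat, mast_head, picture_face, rack, tape, yellow_tube
```

```bash
python3 - <<'E'
from h import *
a=capture("scene");b=capture("top")
for q in ["easel","mast_head","canvas_centre","picture_face","blank_centre","rack","yellow_tube","tape"]:
    d={}
    for c in("scene","top"):
        t=tip_of(c,q); d[c]=t
    print(q,[[(np.round(k["xy"]).tolist(),round(k["p"],2)) for k in d[c][:2]] for c in d], np.round(tri(d["scene"][0]["xy"],d["top"][0]["xy"]),4) if d["scene"] and d["top"] else "")
for c in("scene","top"):
    E=np.array(camera_info(c)["extrinsics"]);print(c,np.round(-E[:3,:3].T@E[:3,3],3))
print(r.sense())
E
```

```text
easel [[([374.0, 316.0], 0.98), ([216.0, 220.0], 0.17)], [([377.0, 270.0], 0.63)]] [ 0.489  -0.3035 -0.0058]
mast_head [[([388.0, 256.0], 0.56)], [([384.0, 252.0], 0.52), ([216.0, 291.0], 0.22)]] [ 0.523  -0.3072  0.1122]
canvas_centre [[([221.0, 220.0], 0.74)], [([216.0, 289.0], 0.67)]] [0.4465 0.0546 0.1116]
picture_face [[([218.0, 222.0], 0.74), ([293.0, 219.0], 0.42)], [([219.0, 293.0], 0.91)]] [0.437  0.0493 0.1122]
blank_centre [[], [([222.0, 256.0], 0.66)]] 
rack [[([237.0, 258.0], 0.63)], [([225.0, 276.0], 0.8), ([377.0, 276.0], 0.71)]] [ 0.4796  0.0546 -0.0005]
yellow_tube [[([283.0, 313.0], 0.86)], [([314.0, 317.0], 0.93)]] [ 0.3841 -0.1564  0.0021]
tape [[([293.0, 221.0], 0.55)], [([217.0, 180.0], 0.85)]] [ 0.7118  0.0792 -0.009 ]
scene [-0.098 -0.613  0.53 ]
top [ 0.42  -0.166  1.305]
{'time': 1.3, 'joint_pos': array([ 1.22900138e+00,  4.23102600e-01,  1.62989782e+00, -1.94337218e-05,
        1.08856584e+00, -1.90019408e-02]), 'qd': array([-0.00114394, -0.00055888,  0.00063661,  0.00134146, -0.00345828,
        0.00107292]), 'joint_efforts': array([ 9.76118572e-04, -5.57335138e+01, -2.82139528e+01,  3.37078666e-05,
        5.92119904e-04, -1.43681274e-05]), 'position': array([0.19823604, 0.59271894, 0.4047183 ]), 'orientation': array([1.08369674e-05, 1.60692268e-01, 9.87004557e-01, 1.14382691e-05]), 'wrist_force': array([ 0.23442228, -0.08531542, -0.00101912]), 'torque': array([-0.00130733, -0.01175485, -0.03572576]), 'grip_force': 0.0, 'finger_gap': 1.001792980847755}
```

View pics/a.png

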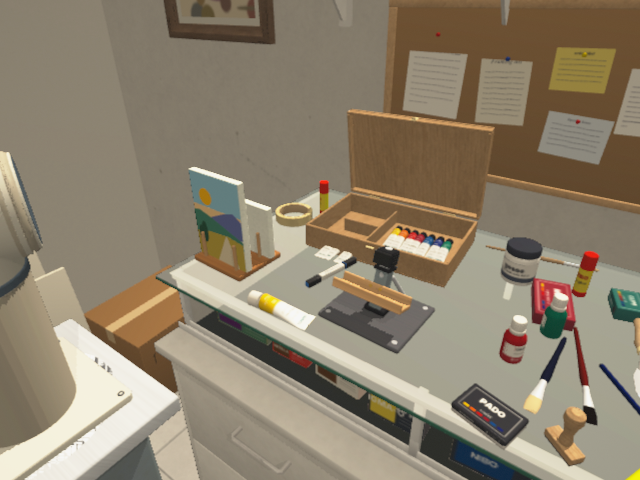

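View pics/b.png

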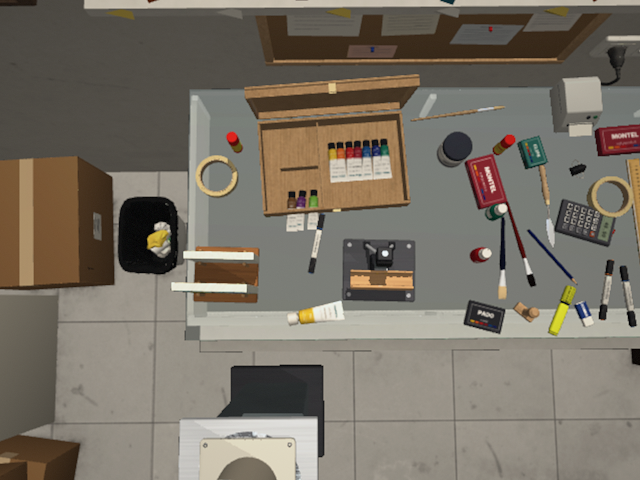

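```bash
python3 - <<'E'
import cv2,numpy as np
a=cv2.imread("pics/a.png");b=cv2.imread("pics/b.png")
f=lambda i,x,y,w=100,h=75:cv2.resize(i[y:y+h,x:x+w],(400,300),interpolation=cv2.INTER_CUBIC)
m=np.vstack([np.hstack([f(b,335,232),f(b,165,238)]),np.hstack([f(a,315,238,132,99),f(a,180,162,160,120)])])
cv2.imwrite("pics/c.png",m)
E
```

```text
(no output)
```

View pics/c.png

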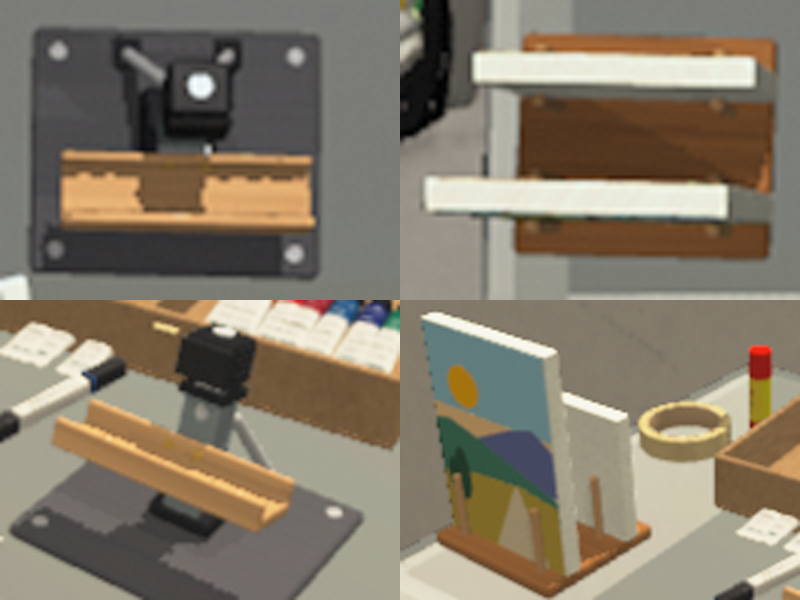

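```bash
python3 - <<'E'
from h import *
print("canvas TL,TR front",tri((188.8,168),(171.3,290)),tri((242.4,184),(247,292.3)))
print("head dot",tri((388.3,247.6),(385,253.5)))
print("lip L,R",tri((333.2,279.3),(350.5,288.2)),tri((402.5,309.6),(413.7,288.8)))
def onz(c,p,z):
    M=P(c);A=np.c_[M[:,0],M[:,1],M[:,2]*z+M[:,3]];v=np.linalg.solve(A,[*p,1]);return v[:2]/v[2]
q=[onz("top",(335+x/4,232+y/4),.008) for x,y in [(35,28),(320,38),(318,277),(30,272)]]
print("plate",np.round(q,4),np.mean(q,0),[np.linalg.norm(q[i]-q[i-1]) for i in range(4)])
q=[onz("top",(165+x/4,238+y/4),.214) for x,y in [(25,178),(25,208),(328,187),(328,217)]]
print("canvas top",np.round(q,4),np.mean(q,0))
q=[onz("top",(165+x/4,238+y/4),.014) for x,y in [(125,34),(376,40),(368,260),(115,251)]]
print("rack",np.round(q,4),np.mean(q,0))
q=[onz("top",(165+x/4,238+y/4),.134) for x,y in [(75,52),(75,82),(355,57),(355,87)]]
print("blank top",np.round(q,4),np.mean(q,0))
# model check: easel
t=np.deg2rad(15)
for yaw in(-1.8,):
  Rz=R.from_euler("z",yaw,degrees=True)
  RL=(Rz*R.from_euler("y",15,degrees=True)).as_matrix(); print(RL.round(3))
E
```

```text
canvas TL,TR front [0.44236922 0.12527509 0.21323988] [ 0.43892174 -0.02666236  0.2138447 ]
head dot [ 0.51773526 -0.3076728   0.13136962]
lip L,R [ 0.44600667 -0.23682344  0.07536819] [ 0.44339439 -0.37768808  0.07254507]
plate [[ 0.5627 -0.2248]
 [ 0.5556 -0.3936]
 [ 0.4149 -0.3889]
 [ 0.419  -0.2202]] [ 0.48805199 -0.30686956] [np.float64(0.14381127359348195), np.float64(0.1689144468242969), np.float64(0.14078899179324328), np.float64(0.16868063437867356)]
canvas top [[ 0.4559  0.1265]
 [ 0.4411  0.1262]
 [ 0.4505 -0.0233]
 [ 0.4357 -0.0234]] [0.44581087 0.0515003 ]
rack [[ 0.5466  0.1231]
 [ 0.5421 -0.0247]
 [ 0.4134 -0.0207]
 [ 0.4196  0.1268]] [0.48042424 0.05111238]
blank top [[ 0.5254  0.1227]
 [ 0.5094  0.1224]
 [ 0.5217 -0.0267]
 [ 0.5057 -0.0268]] [0.51556185 0.04790727]
[[ 0.965  0.031  0.259]
 [-0.03   1.    -0.008]
 [-0.259  0.     0.966]]
```

>>> drive_tool --deltas '[{"z":-0.045},{"x":-0.032,"y":-0.037},{"x":-0.032,"y":-0.037},{"x":-0.032,"y":-0.037},{"x":-0.032,"y":-0.037},{"x":-0.032,"y":-0.037},{"x":-0.032,"y":-0.037},{"x":-0.032,"y":-0.037},{"x":-0.032,"y":-0.037},{"x":-0.032,"y":-0.037}]' --squeeze 60

```text
validation failed for argument at $.de...
```

>>> drive_tool --deltas '[{"x":-0.032,"y":-0.037},{"x":-0.032,"y":-0.037},{"x":-0.032,"y":-0.037},{"x":-0.032,"y":-0.037},{"x":-0.032,"y":-0.037},{"x":-0.032,"y":-0.037},{"x":-0.032,"y":-0.037},{"x":-0.032,"y":-0.037},{"x":-0.032,"y":-0.037},{"x":-0.032,"y":-0.037}]'

```text
validation failed for argument at $.de...
```

```bash
cat >> h.py <<'E'
YAW=-1.9
RL=(R.from_euler("z",YAW,degrees=True)*R.from_euler("y",15,degrees=True)).as_matrix()
RW=R.from_euler("z",YAW,degrees=True).as_matrix()
def tool(Rm,x,y):  # columns: tool x,y as vectors in Rm
    x=np.array(x);y=np.array(y);return Rm@np.c_[x,y,np.cross(x,y)]
HEAD=tool(RL,[-1,0,0],[0,1,0]); CANE=tool(RL,[0,1,0],[1,0,0]); CANR=tool(RW,[0,1,0],[1,0,0])
def need(g,Rt,back=0.):
    "grasp target g (world), orientation Rt, stand-off back: turn needed in tool axes, then shift in the TURNED tool axes"
    s=r.sense(); q=s["orientation"]; Rc=R.from_quat([*q[1:],q[0]]).as_matrix()
    T=np.array(g)-Rt[:,2]*(r.grip_depth+back)
    w=R.from_matrix(Rc.T@Rt).as_rotvec(degrees=True)
    print("t",s["time"],"tcp",s["position"].round(4),"grasp",(s["position"]+Rc[:,2]*r.grip_depth).round(4),"turn",w.round(2),"shift after",(Rt.T@(T-s["position"])).round(4),"F",s["wrist_force"].round(1),"gap",round(s["finger_gap"],3),"grip",round(s["grip_force"],1),"q",s["joint_pos"].round(2))
E
python3 -c "
from h import *
need([.514,-.3075,.117],HEAD,.09)"
```

```text
t 1.3 tcp [0.1982 0.5927 0.4047] grasp [0.1982 0.5927 0.25  ] turn [  2.17  14.9  -16.5 ] shift after [-0.4081 -0.8893 -0.0562] F [ 0.2 -0.1 -0. ] gap 1.002 grip 0.0 q [ 1.23  0.42  1.63 -0.    1.09 -0.02]
```

>>> drive_tool --deltas '[{"x":0,"y":0,"z":-0.045,"wx":0,"wy":0,"wz":0,"fingers":0}]' --squeeze 60

```text
time: 1.4
position: [0.1977, 0.5912, 0.4441]
orientation: [-0.001, 0.161, 0.987, -0.006]
wrist_force: [0.1, 0.4, -0.4]
finger_gap: 1.0
grip_force: 0.0
```

>>> drive_tool --deltas '[{"x":-0.032,"y":-0.037,"z":0,"wx":0,"wy":0,"wz":0,"fingers":0},{"x":-0.032,"y":-0.037,"z":0,"wx":0,"wy":0,"wz":0,"fingers":0},{"x":-0.032,"y":-0.037,"z":0,"wx":0,"wy":0,"wz":0,"fingers":0},{"x":-0.032,"y":-0.037,"z":0,"wx":0,"wy":0,"wz":0,"fingers":0},{"x":-0.032,"y":-0.037,"z":0,"wx":0,"wy":0,"wz":0,"fingers":0},{"x":-0.032,"y":-0.037,"z":0,"wx":0,"wy":0,"wz":0,"fingers":0},{"x":-0.032,"y":-0.037,"z":0,"wx":0,"wy":0,"wz":0,"fingers":0},{"x":-0.032,"y":-0.037,"z":0,"wx":0,"wy":0,"wz":0,"fingers":0},{"x":-0.032,"y":-0.037,"z":0,"wx":0,"wy":0,"wz":0,"fingers":0},{"x":-0.032,"y":-0.037,"z":0,"wx":0,"wy":0,"wz":0,"fingers":0}]'

```text
time: 2.4
position: [0.3846, 0.1384, 0.4501]
orientation: [0.001, 0.161, 0.987, 0.0]
wrist_force: [1.4, 0.3, 0.4]
finger_gap: 1.003
grip_force: 0.0
```

>>> drive_tool --deltas '[{"x":-0.032,"y":-0.037,"z":0,"wx":0,"wy":0,"wz":0,"fingers":0},{"x":-0.032,"y":-0.037,"z":0,"wx":0,"wy":0,"wz":0,"fingers":0},{"x":-0.032,"y":-0.037,"z":0,"wx":0,"wy":0,"wz":0,"fingers":0},{"x":-0.032,"y":-0.037,"z":0,"wx":0,"wy":0,"wz":0,"fingers":0},{"x":-0.032,"y":-0.037,"z":0,"wx":0,"wy":0,"wz":0,"fingers":0},{"x":-0.032,"y":-0.037,"z":0,"wx":0,"wy":0,"wz":0,"fingers":0},{"x":-0.032,"y":-0.037,"z":0,"wx":0,"wy":0,"wz":0,"fingers":0},{"x":-0.032,"y":-0.037,"z":0,"wx":0,"wy":0,"wz":0,"fingers":0},{"x":-0.032,"y":-0.037,"z":0,"wx":0,"wy":0,"wz":0,"fingers":0},{"x":-0.032,"y":-0.037,"z":0,"wx":0,"wy":0,"wz":0,"fingers":0}]'

```text
time: 3.4
position: [0.5708, -0.3142, 0.4497]
orientation: [0.0, 0.161, 0.987, 0.0]
wrist_force: [0.3, 0.9, 0.3]
finger_gap: 1.003
grip_force: 0.0
```

```bash
python3 -c "
from h import *
need([.514,-.3075,.117],HEAD,.09)"
```

```text
t 3.4 tcp [ 0.5708 -0.3142  0.4497] grasp [ 0.5709 -0.3142  0.295 ] turn [  2.18  14.9  -16.52] shift after [-0.031   0.0048  0.0914] F [0.3 0.9 0.3] gap 1.003 grip 0.0 q [-0.52  0.42  1.53  0.    1.2  -1.77]
```

>>> drive_tool --deltas '[{"x":0,"y":0,"z":0,"wx":0.73,"wy":4.97,"wz":-5.5,"fingers":0},{"x":0,"y":0,"z":0,"wx":0.73,"wy":4.97,"wz":-5.5,"fingers":0},{"x":0,"y":0,"z":0,"wx":0.72,"wy":4.96,"wz":-5.52,"fingers":0},{"x":-0.01,"y":0.002,"z":0.03,"wx":0,"wy":0,"wz":0,"fingers":0},{"x":-0.01,"y":0.002,"z":0.03,"wx":0,"wy":0,"wz":0,"fingers":0},{"x":-0.011,"y":0.001,"z":0.03,"wx":0,"wy":0,"wz":0,"fingers":0},{"x":0,"y":0,"z":0,"wx":0,"wy":0,"wz":0,"fingers":0}]'

```text
time: 4.1
position: [0.5761, -0.3065, 0.3503]
orientation: [-0.134, 0.016, 0.991, 0.004]
wrist_force: [-0.2, -0.1, 0.1]
finger_gap: 1.003
grip_force: 0.0
```

```bash
python3 - <<'E'
from h import *
need([.514,-.3075,.117],HEAD,0)
a=capture("scene");b=capture("top")
f=lambda i,x,y,w,h:cv2.resize(i[y:y+h,x:x+w],(400,600),interpolation=cv2.INTER_CUBIC)
u=proj("scene",[.514,-.3075,.15]).astype(int)
cv2.imwrite("pics/d.png",np.hstack([f(a,u[0]-60,u[1]-90,120,180),f(b,335,200,70,105)])[...,::-1])
E
```

```text
t 4.1 tcp [ 0.5761 -0.3065  0.3503] grasp [ 0.5351 -0.3046  0.2011] turn [ 0.19 -0.41  0.08] shift after [-0.0004 -0.0031  0.0867] F [-0.2 -0.1  0.1] gap 1.003 grip 0.0 q [-0.48  0.57  1.53 -0.12  1.29 -1.98]
```

View pics/d.png

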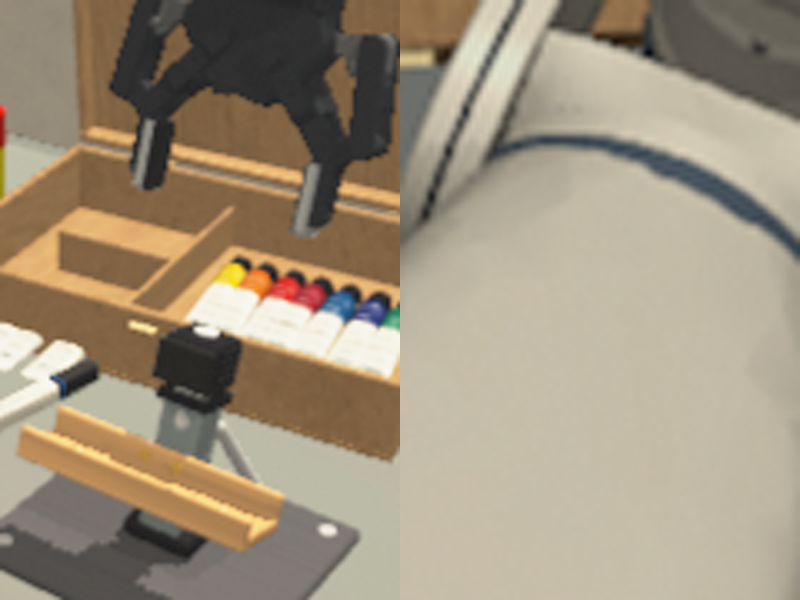

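>>> drive_tool --deltas '[{"x":0,"y":-0.003,"z":0.03,"wx":0.19,"wy":-0.41,"wz":0.08,"fingers":0},{"x":0,"y":0,"z":0.03,"wx":0,"wy":0,"wz":0,"fingers":0},{"x":0,"y":0,"z":0.02,"wx":0,"wy":0,"wz":0,"fingers":0},{"x":0,"y":0,"z":0.003,"wx":0,"wy":0,"wz":0,"fingers":0},{"x":0,"y":0,"z":0,"wx":0,"wy":0,"wz":0,"fingers":0.9},{"x":0,"y":0,"z":0,"wx":0,"wy":0,"wz":0,"fingers":0.9},{"x":0,"y":0,"z":0,"wx":0,"wy":0,"wz":0,"fingers":0.9},{"x":0,"y":0,"z":0,"wx":0,"wy":0,"wz":0,"fingers":0.9},{"x":0,"y":0,"z":0,"wx":0,"wy":0,"wz":0,"fingers":0.9},{"x":0,"y":0,"z":0,"wx":0,"wy":0,"wz":0,"fingers":0.9}]' --squeeze 60

```text
time: 5.2
position: [0.5568, -0.3083, 0.2757]
orientation: [-0.126, 0.017, 0.992, 0.001]
wrist_force: [2.4, 9.7, 4.4]
finger_gap: 0.382
grip_force: 64.9
```

```bash
python3 - <<'E'
from h import *
need([.514,-.3075,.117],HEAD,0)
E
```

```text
t 5.2 tcp [ 0.5568 -0.3083  0.2757] grasp [ 0.5181 -0.3072  0.1259] turn [-0.07  0.49 -0.05] shift after [ 0.0003 -0.0006  0.0096] F [2.4 9.7 4.4] gap 0.382 grip 64.9 q [-0.5   0.64  1.61 -0.13  1.12 -1.97]
```

>>> drive_tool --deltas '[{"x":0,"y":0.0005,"z":-0.004,"wx":0,"wy":0.3,"wz":0,"fingers":0.9},{"x":0,"y":0,"z":-0.006,"wx":0,"wy":0,"wz":0,"fingers":0.9},{"x":0,"y":0,"z":-0.008,"wx":0,"wy":0,"wz":0,"fingers":0.9},{"x":0,"y":0,"z":-0.008,"wx":0,"wy":0,"wz":0,"fingers":0.9},{"x":0,"y":0,"z":-0.008,"wx":0,"wy":0,"wz":0,"fingers":0.9},{"x":0,"y":0,"z":-0.008,"wx":0,"wy":0,"wz":0,"fingers":0.9},{"x":0,"y":0,"z":-0.006,"wx":0,"wy":0,"wz":0,"fingers":0.9},{"x":0,"y":0,"z":-0.004,"wx":0,"wy":0,"wz":0,"fingers":0.9},{"x":0,"y":0,"z":0,"wx":0,"wy":0,"wz":0,"fingers":0.9}]' --squeeze 80

```text
time: 6.1
position: [0.5706, -0.3085, 0.3253]
orientation: [-0.128, 0.017, 0.992, 0.001]
wrist_force: [4.8, 6.2, -3.0]
finger_gap: 0.385
grip_force: 80.7
```

```bash
python3 - <<'E'
from h import *
need([.514,-.3075,.117],HEAD,0)
E
```

```text
t 6.1 tcp [ 0.5706 -0.3085  0.3253] grasp [ 0.5313 -0.3076  0.1757] turn [-0.13  0.3  -0.03] shift after [ 0.0008 -0.0008  0.0611] F [ 4.8  6.2 -3. ] gap 0.385 grip 80.7 q [-0.49  0.59  1.56 -0.12  1.22 -1.97]
```

>>> drive_tool --deltas '[{"x":0,"y":0,"z":-0.002,"wx":0,"wy":0,"wz":0,"fingers":0.9},{"x":0,"y":0,"z":-0.002,"wx":0,"wy":0,"wz":0,"fingers":0.9},{"x":0,"y":0,"z":-0.002,"wx":0,"wy":0,"wz":0,"fingers":0.9},{"x":0,"y":0,"z":-0.001,"wx":0,"wy":0,"wz":0,"fingers":0.9},{"x":0,"y":0,"z":-0.001,"wx":0,"wy":0,"wz":0,"fingers":0.9},{"x":0,"y":0,"z":0,"wx":0,"wy":0,"wz":0,"fingers":0.9}]'

```text
time: 6.7
position: [0.5725, -0.3086, 0.3324]
orientation: [-0.128, 0.017, 0.992, 0.001]
wrist_force: [6.0, 5.3, -5.9]
finger_gap: 0.38
grip_force: 80.6
```

```bash
python3 - <<'E'
from h import *
need([.514,-.3075,.117],HEAD,0)
a=capture("scene")
u=proj("scene",[.5,-.3075,.10]).astype(int);x,y=u-[40,40]
c=a[y:y+80,x:x+80]
red=(c[...,0]>120)&(c[...,1]<70)&(c[...,2]<70)
print("red px",red.sum(), (np.argwhere(red).mean(0)[::-1]+[x,y]) if red.any() else "")
cv2.imwrite("pics/e.png",cv2.resize(c,(560,560),interpolation=cv2.INTER_CUBIC)[...,::-1])
E
```

```text
t 6.7 tcp [ 0.5725 -0.3086  0.3324] grasp [ 0.5332 -0.3076  0.1828] turn [-0.12  0.29 -0.03] shift after [ 0.0008 -0.0009  0.0686] F [ 6.   5.3 -5.9] gap 0.38 grip 80.6 q [-0.49  0.59  1.55 -0.12  1.24 -1.97]
red px 55 [405.07272727 246.10909091]
```

View pics/e.png

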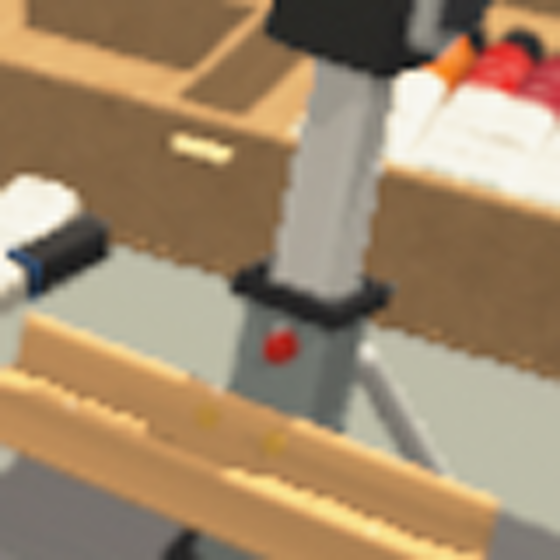

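>>> drive_tool --deltas '[{"x":0,"y":0,"z":0.002,"wx":0,"wy":0,"wz":0,"fingers":0.9},{"x":0,"y":0,"z":0.002,"wx":0,"wy":0,"wz":0,"fingers":0.9},{"x":0,"y":0,"z":0.001,"wx":0,"wy":0,"wz":0,"fingers":0.9}]'

```text
time: 7.05
position: [0.5721, -0.3085, 0.3316]
orientation: [-0.127, 0.017, 0.992, 0.001]
wrist_force: [2.5, 11.5, 21.8]
finger_gap: 0.378
grip_force: 83.9
```

```bash
python3 - <<'E'
from h import *
need([.514,-.3075,.117],HEAD,0)
E
```

```text
t 7.05 tcp [ 0.5721 -0.3085  0.3316] grasp [ 0.5331 -0.3077  0.1819] turn [-0.17  0.42 -0.06] shift after [ 0.0005 -0.0009  0.0677] F [ 2.5 11.5 21.8] gap 0.378 grip 83.9 q [-0.49  0.59  1.55 -0.12  1.23 -1.97]
```

>>> drive_tool --deltas '[{"x":0,"y":0,"z":-0.004,"wx":0,"wy":0,"wz":0,"fingers":0.9},{"x":0,"y":0,"z":0,"wx":0,"wy":0,"wz":0,"fingers":0.2},{"x":0,"y":0,"z":0,"wx":0,"wy":0,"wz":0,"fingers":0.2},{"x":0,"y":0,"z":0,"wx":0,"wy":0,"wz":0,"fingers":0.2},{"x":0,"y":0,"z":-0.01,"wx":0,"wy":0,"wz":0,"fingers":0.2},{"x":0,"y":0,"z":-0.03,"wx":0,"wy":0,"wz":0,"fingers":0.2},{"x":0,"y":0,"z":-0.04,"wx":0,"wy":0,"wz":0,"fingers":0.2},{"x":0,"y":0,"z":-0.03,"wx":0,"wy":0,"wz":0,"fingers":0.2},{"x":0,"y":0,"z":0,"wx":0,"wy":0,"wz":0,"fingers":0.2}]'

```text
time: 7.95
position: [0.6011, -0.3108, 0.4437]
orientation: [-0.126, 0.017, 0.992, -0.002]
wrist_force: [-0.1, -0.5, -0.4]
finger_gap: 0.797
grip_force: 0.0
```

```bash
python3 - <<'E'
from h import *
need([.4457,.0512,.202],CANR,.09)
E
```

```text
t 7.95 tcp [ 0.6011 -0.3108  0.4437] grasp [ 0.5625 -0.3106  0.2939] turn [-11.66 -10.98  89.43] shift after [ 0.3566 -0.1673 -0.003 ] F [-0.1 -0.5 -0.4] gap 0.797 grip 0.0 q [-0.47  0.51  1.41 -0.11  1.45 -1.98]
```

>>> drive_tool --deltas '[{"x":0,"y":0,"z":0,"wx":-1.06,"wy":-1,"wz":8.13,"fingers":0.2},{"x":0,"y":0,"z":0,"wx":-1.06,"wy":-1,"wz":8.13,"fingers":0.2},{"x":0,"y":0,"z":0,"wx":-1.06,"wy":-1,"wz":8.13,"fingers":0.2},{"x":0,"y":0,"z":0,"wx":-1.06,"wy":-1,"wz":8.13,"fingers":0.2},{"x":0,"y":0,"z":0,"wx":-1.06,"wy":-1,"wz":8.13,"fingers":0.2},{"x":0,"y":0,"z":0,"wx":-1.06,"wy":-1,"wz":8.13,"fingers":0.2},{"x":0,"y":0,"z":0,"wx":-1.06,"wy":-1,"wz":8.13,"fingers":0.2},{"x":0,"y":0,"z":0,"wx":-1.06,"wy":-1,"wz":8.13,"fingers":0.2},{"x":0,"y":0,"z":0,"wx":-1.06,"wy":-1,"wz":8.13,"fingers":0.2},{"x":0,"y":0,"z":0,"wx":-1.06,"wy":-1,"wz":8.13,"fingers":0.2}]'

```text
time: 8.95
position: [0.5991, -0.3103, 0.4373]
orientation: [-0.017, 0.67, 0.742, -0.001]
wrist_force: [-0.5, 0.7, -0.8]
finger_gap: 0.8
grip_force: 0.0
```

>>> drive_tool --deltas '[{"x":0,"y":0,"z":0,"wx":-1.06,"wy":-1,"wz":8.13,"fingers":0.2},{"x":0.04,"y":-0.019,"z":0,"wx":0,"wy":0,"wz":0,"fingers":0.2},{"x":0.04,"y":-0.019,"z":0,"wx":0,"wy":0,"wz":0,"fingers":0.2},{"x":0.04,"y":-0.019,"z":0,"wx":0,"wy":0,"wz":0,"fingers":0.2},{"x":0.04,"y":-0.019,"z":0,"wx":0,"wy":0,"wz":0,"fingers":0.2},{"x":0.04,"y":-0.019,"z":0,"wx":0,"wy":0,"wz":0,"fingers":0.2},{"x":0.04,"y":-0.019,"z":0,"wx":0,"wy":0,"wz":0,"fingers":0.2},{"x":0.04,"y":-0.019,"z":0,"wx":0,"wy":0,"wz":0,"fingers":0.2},{"x":0.04,"y":-0.019,"z":0,"wx":0,"wy":0,"wz":0,"fingers":0.2},{"x":0.036,"y":-0.015,"z":0,"wx":0,"wy":0,"wz":0,"fingers":0.2}]'

```text
time: 9.95
position: [0.4429, 0.0525, 0.4404]
orientation: [-0.004, 0.719, 0.695, -0.002]
wrist_force: [0.6, 0.8, 0.1]
finger_gap: 0.795
grip_force: 0.0
```

```bash
python3 - <<'E'
from h import *
need([.4457,.0512,.202],CANR,0)
E
```

```text
t 9.95 tcp [0.4429 0.0525 0.4404] grasp [0.4416 0.0532 0.2857] turn [-0.5  -0.21 -0.03] shift after [-0.0013  0.0028  0.0837] F [0.6 0.8 0.1] gap 0.795 grip 0.0 q [0.09 0.11 1.97 0.01 1.07 0.12]
```

>>> drive_tool --deltas '[{"x":-0.001,"y":0.003,"z":0.03,"wx":-0.5,"wy":-0.2,"wz":0,"fingers":0.2},{"x":0,"y":0,"z":0.03,"wx":0,"wy":0,"wz":0,"fingers":0.2},{"x":0,"y":0,"z":0.018,"wx":0,"wy":0,"wz":0,"fingers":0.2},{"x":0,"y":0,"z":0.004,"wx":0,"wy":0,"wz":0,"fingers":0.2},{"x":0,"y":0,"z":0,"wx":0,"wy":0,"wz":0,"fingers":0.6}]' --squeeze 60

```text
time: 10.45
position: [0.4471, 0.0501, 0.3581]
orientation: [-0.0, 0.719, 0.695, -0.0]
wrist_force: [-0.0, 0.6, 0.5]
finger_gap: 0.646
grip_force: 0.0
```

```bash
python3 - <<'E'
from h import *
need([.4457,.0512,.202],CANR,0)
E
```

```text
t 10.45 tcp [0.4471 0.0501 0.3581] grasp [0.4469 0.0501 0.2034] turn [-0.06 -0.   -0.03] shift after [ 0.001  -0.0014  0.0014] F [-0.   0.6  0.5] gap 0.646 grip 0.0 q [0.09 0.24 2.04 0.   0.86 0.12]
```

>>> drive_tool --deltas '[{"x":0.001,"y":-0.001,"z":0,"wx":0,"wy":0,"wz":0,"fingers":0.75},{"x":0,"y":0,"z":0,"wx":0,"wy":0,"wz":0,"fingers":1},{"x":0,"y":0,"z":0,"wx":0,"wy":0,"wz":0,"fingers":1},{"x":0,"y":0,"z":0,"wx":0,"wy":0,"wz":0,"fingers":1},{"x":0,"y":0,"z":0,"wx":0,"wy":0,"wz":0,"fingers":1},{"x":0,"y":0,"z":0,"wx":0,"wy":0,"wz":0,"fingers":1}]' --squeeze 60

```text
time: 11.05
position: [0.4468, 0.0513, 0.3595]
orientation: [0.001, 0.719, 0.695, 0.001]
wrist_force: [-0.3, -0.4, 5.9]
finger_gap: 0.178
grip_force: 59.6
```

```bash
python3 - <<'E'
from h import *
need([.4457,.0512,.202],CANR,0)
E
```

```text
t 11.05 tcp [0.4468 0.0513 0.3595] grasp [0.4473 0.0514 0.2048] turn [ 0.18 -0.03 -0.02] shift after [-0.0001 -0.0011  0.0028] F [-0.3 -0.4  5.9] gap 0.178 grip 59.6 q [0.09 0.23 2.04 0.   0.86 0.12]
```

>>> drive_tool --deltas '[{"x":0,"y":0,"z":-0.005,"wx":0,"wy":0,"wz":0,"fingers":1},{"x":0,"y":0,"z":-0.01,"wx":0,"wy":0,"wz":0,"fingers":1},{"x":0,"y":0,"z":-0.02,"wx":0,"wy":0,"wz":0,"fingers":1},{"x":0,"y":0,"z":-0.02,"wx":0,"wy":0,"wz":0,"fingers":1},{"x":0,"y":0,"z":-0.02,"wx":0,"wy":0,"wz":0,"fingers":1},{"x":0,"y":0,"z":-0.02,"wx":0,"wy":0,"wz":0,"fingers":1},{"x":0,"y":0,"z":-0.015,"wx":0,"wy":0,"wz":0,"fingers":1},{"x":0,"y":0,"z":0,"wx":0,"wy":0,"wz":0,"fingers":1}]'

```text
time: 11.85
position: [0.4465, 0.0513, 0.4709]
orientation: [0.001, 0.719, 0.695, 0.002]
wrist_force: [0.7, 0.2, -0.8]
finger_gap: 0.179
grip_force: 59.0
```

>>> drive_tool --deltas '[{"x":-0.01,"y":0,"z":0,"wx":0,"wy":0,"wz":0,"fingers":1},{"x":-0.02,"y":0,"z":0,"wx":0,"wy":0,"wz":0,"fingers":1},{"x":-0.03,"y":0,"z":0,"wx":0,"wy":0,"wz":0,"fingers":1},{"x":-0.035,"y":0,"z":0,"wx":0,"wy":0,"wz":0,"fingers":1},{"x":-0.035,"y":0,"z":0,"wx":0,"wy":0,"wz":0,"fingers":1},{"x":-0.035,"y":0,"z":0,"wx":0,"wy":0,"wz":0,"fingers":1},{"x":-0.035,"y":0,"z":0,"wx":0,"wy":0,"wz":0,"fingers":1},{"x":-0.035,"y":0,"z":0,"wx":0,"wy":0,"wz":0,"fingers":1},{"x":-0.035,"y":0,"z":0,"wx":0,"wy":0,"wz":0,"fingers":1},{"x":-0.035,"y":0,"z":0,"wx":0,"wy":0,"wz":0,"fingers":1}]'

```text
time: 12.85
position: [0.4349, -0.2554, 0.467]
orientation: [-0.001, 0.719, 0.695, -0.0]
wrist_force: [0.4, -0.0, -1.2]
finger_gap: 0.177
grip_force: 59.0
```

```bash
python3 - <<'E'
from h import *
seat=np.array([.475,-.3059,.062])
need(seat+RL@[-.014,0,.190],CANE,.06)
E
```

```text
t 12.85 tcp [ 0.4349 -0.2554  0.467 ] grasp [ 0.4347 -0.2552  0.3123] turn [14.9  -0.09 -0.03] shift after [-0.0491  0.1311 -0.0243] F [ 0.4 -0.  -1.2] gap 0.177 grip 59.0 q [-0.55  0.17  1.83  0.    1.14 -0.52]
```

>>> drive_tool --deltas '[{"x":-0.025,"y":0,"z":0,"wx":3,"wy":0,"wz":0,"fingers":1},{"x":-0.014,"y":0,"z":0,"wx":4,"wy":0,"wz":0,"fingers":1},{"x":-0.01,"y":0,"z":0,"wx":4,"wy":0,"wz":0,"fingers":1},{"x":0,"y":0,"z":-0.012,"wx":3.9,"wy":0,"wz":0,"fingers":1},{"x":0,"y":0.02,"z":-0.012,"wx":0,"wy":0,"wz":0,"fingers":1},{"x":0,"y":0.03,"z":0,"wx":0,"wy":0,"wz":0,"fingers":1},{"x":0,"y":0.03,"z":0,"wx":0,"wy":0,"wz":0,"fingers":1},{"x":0,"y":0.02,"z":0,"wx":0,"wy":0,"wz":0,"fingers":1},{"x":0,"y":0.01,"z":0,"wx":0,"wy":0,"wz":0,"fingers":1},{"x":0,"y":0,"z":0,"wx":0,"wy":0,"wz":0,"fingers":1}]'

```text
time: 13.85
position: [0.5462, -0.3065, 0.4618]
orientation: [-0.094, 0.712, 0.689, -0.09]
wrist_force: [0.3, 0.1, -0.2]
finger_gap: 0.179
grip_force: 59.1
```

```bash
python3 - <<'E'
from h import *
seat=np.array([.475,-.3059,.062])
need(seat+RL@[-.014,0,.190],CANE,0)
a=capture("scene")
u=proj("scene",[.47,-.306,.16]).astype(int);x,y=u-[90,120]
print(x,y)
cv2.imwrite("pics/f.png",cv2.resize(a[max(y,0):y+240,x:x+180],(450,600),interpolation=cv2.INTER_CUBIC)[...,::-1])
E
```

```text
t 13.85 tcp [ 0.5462 -0.3065  0.4618] grasp [ 0.5062 -0.3049  0.3123] turn [-0.   -0.09  0.04] shift after [-0.0018  0.0208  0.0599] F [ 0.3  0.1 -0.2] gap 0.179 grip 59.1 q [-0.51  0.42  1.51 -0.12  1.45 -0.45]
284 124
```

View pics/f.png

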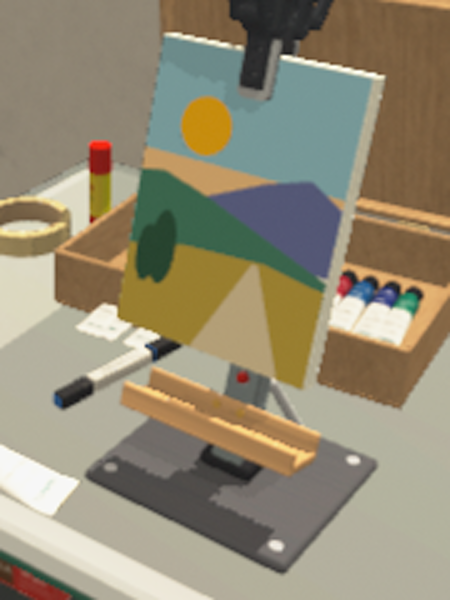

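```bash
python3 - <<'E'
from h import *
def onz(c,p,z):
    M=P(c);A=np.c_[M[:,0],M[:,1],M[:,2]*z+M[:,3]];v=np.linalg.solve(A,[*p,1]);return v[:2]/v[2]
b=cv2.imread("pics/b.png")
print("col profile y=264..294 at col 355 / 405 (BGR sum)")
for c in(356,405): print([int(v) for v in b[264:294,c-1:c+2].mean((1)).sum(1)/3])
for c,xs in(("L",62.),("R",314.)):
    for y0,z in((156.,.074),(227.,.0807)): print(c,y0,onz("top",(335+xs/4,232+y0/4),z).round(4))
# predicted scene pixels of ledge points with seat guess
for sx in(.471,.475,.479):
    s=np.array([sx,-.3059,.062]); print(sx,[proj("scene",s+RL@np.array(v)/1e3).round(1).tolist() for v in([-35,70,10],[-35,-70,10],[0,70,14],[0,-70,14])],[proj("top",s+RL@np.array(v)/1e3).round(1).tolist() for v in([-35,70,10],[-29,70,10],[0,70,14],[6,70,14],[-35,-70,10])])
E
```

```text
col profile y=264..294 at col 355 / 405 (BGR sum)
[75, 75, 75, 74, 73, 88, 148, 139, 79, 81, 84, 137, 170, 169, 168, 168, 169, 174, 179, 175, 149, 162, 167, 112, 77, 69, 48, 51, 51, 50]
[81, 81, 81, 82, 81, 79, 94, 144, 136, 86, 80, 84, 79, 141, 174, 173, 169, 163, 162, 166, 164, 151, 165, 167, 116, 71, 72, 65, 65, 66]
L 156.0 [ 0.4834 -0.2361]
L 227.0 [ 0.4437 -0.2352]
R 156.0 [ 0.4824 -0.377 ]
R 227.0 [ 0.4428 -0.3749]
0.471 [[329.7, 277.6], [398.6, 306.9], [341.0, 271.5], [408.6, 299.2]] [[350.4, 289.5], [350.4, 286.9], [350.6, 273.9], [350.6, 271.3], [413.5, 291.1]]
0.475 [[331.0, 276.6], [399.7, 305.7], [342.2, 270.5], [409.6, 298.0]] [[350.3, 287.7], [350.4, 285.1], [350.5, 272.1], [350.6, 269.5], [413.5, 289.3]]
0.479 [[332.3, 275.5], [400.8, 304.5], [343.4, 269.5], [410.7, 296.8]] [[350.3, 285.9], [350.3, 283.3], [350.5, 270.3], [350.5, 267.7], [413.5, 287.5]]
```

>>> drive_tool --deltas '[{"x":-0.001,"y":0.011,"z":0,"wx":0,"wy":0,"wz":0,"fingers":1},{"x":-0.001,"y":0.0105,"z":0,"wx":0,"wy":0,"wz":0,"fingers":1},{"x":0,"y":0,"z":0.01,"wx":0,"wy":0,"wz":0,"fingers":1},{"x":0,"y":0,"z":0.015,"wx":0,"wy":0,"wz":0,"fingers":1},{"x":0,"y":0,"z":0.01,"wx":0,"wy":0,"wz":0,"fingers":1},{"x":0,"y":0,"z":0.005,"wx":0,"wy":0,"wz":0,"fingers":1},{"x":0,"y":0,"z":0,"wx":0,"wy":0,"wz":0,"fingers":1}]'

```text
time: 14.6
position: [0.5558, -0.3085, 0.4181]
orientation: [-0.094, 0.713, 0.689, -0.09]
wrist_force: [-0.6, -0.9, -0.9]
finger_gap: 0.173
grip_force: 59.0
```

```bash
python3 - <<'E'
from h import *
seat=np.array([.4758,-.3059,.062])
need(seat+RL@[-.014,0,.190],CANE,0)
E
```

```text
t 14.6 tcp [ 0.5558 -0.3085  0.4181] grasp [ 0.5159 -0.307   0.2687] turn [ 0.02 -0.08 -0.01] shift after [-0.      0.0009  0.02  ] F [-0.6 -0.9 -0.9] gap 0.173 grip 59.0 q [-0.5   0.47  1.53 -0.12  1.38 -0.43]
```

>>> drive_tool --deltas '[{"x":0,"y":0.001,"z":0.006,"wx":0,"wy":0,"wz":0,"fingers":1},{"x":0,"y":0,"z":0.005,"wx":0,"wy":0,"wz":0,"fingers":1},{"x":0,"y":0,"z":0.004,"wx":0,"wy":0,"wz":0,"fingers":1},{"x":0,"y":0,"z":0.002,"wx":0,"wy":0,"wz":0,"fingers":1},{"x":0,"y":0,"z":0,"wx":0,"wy":0,"wz":0,"fingers":1}]'

```text
time: 15.1
position: [0.5529, -0.3085, 0.4024]
orientation: [-0.093, 0.713, 0.689, -0.09]
wrist_force: [-0.2, 0.1, -1.1]
finger_gap: 0.175
grip_force: 59.1
```

```bash
python3 - <<'E'
from h import *
seat=np.array([.4758,-.3059,.062])
need(seat+RL@[-.014,0,.190],CANE,0)
a=capture("scene")
u=proj("scene",[.47,-.306,.16]).astype(int);x,y=u-[90,120]
cv2.imwrite("pics/g.png",cv2.resize(a[max(y,0):y+240,x:x+180],(450,600),interpolation=cv2.INTER_CUBIC)[...,::-1])
E
```

```text
t 15.1 tcp [ 0.5529 -0.3085  0.4024] grasp [ 0.5132 -0.3071  0.2529] turn [ 0.11 -0.03 -0.01] shift after [ 0.     -0.0004  0.004 ] F [-0.2  0.1 -1.1] gap 0.175 grip 59.1 q [-0.5   0.48  1.55 -0.12  1.34 -0.43]
```

View pics/g.png

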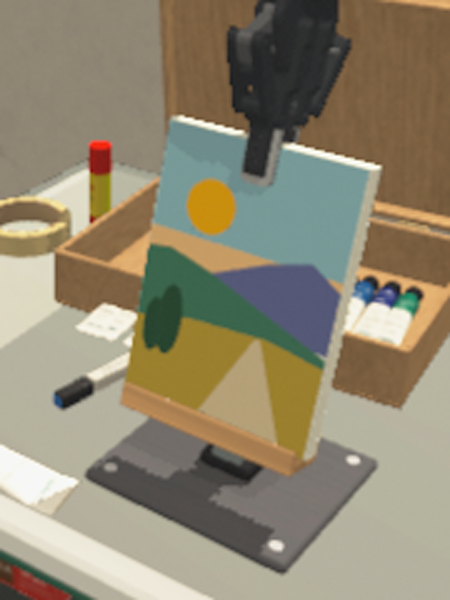

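>>> drive_tool --deltas '[{"x":0,"y":0,"z":0.001,"wx":0,"wy":0,"wz":0,"fingers":1},{"x":0,"y":0,"z":0.001,"wx":0,"wy":0,"wz":0,"fingers":1},{"x":0,"y":0,"z":0.001,"wx":0,"wy":0,"wz":0,"fingers":1},{"x":0,"y":0,"z":0,"wx":0,"wy":0,"wz":0,"fingers":1}]'

```text
time: 15.55
position: [0.5524, -0.3085, 0.4001]
orientation: [-0.093, 0.713, 0.689, -0.09]
wrist_force: [1.5, 0.8, 1.5]
finger_gap: 0.178
grip_force: 59.3
```

>>> drive_tool --deltas '[{"x":0,"y":0,"z":0.001,"wx":0,"wy":0,"wz":0,"fingers":1},{"x":0,"y":0,"z":0,"wx":0,"wy":0,"wz":0,"fingers":1}]'

```text
time: 15.75
position: [0.5524, -0.3084, 0.4001]
orientation: [-0.092, 0.713, 0.689, -0.089]
wrist_force: [1.5, 1.7, 6.3]
finger_gap: 0.175
grip_force: 60.2
```

>>> drive_tool --deltas '[{"x":0,"y":0.002,"z":-0.001,"wx":0,"wy":0,"wz":0,"fingers":1},{"x":0,"y":0.002,"z":0,"wx":0,"wy":0,"wz":0,"fingers":1},{"x":0,"y":0.001,"z":0,"wx":0,"wy":0,"wz":0,"fingers":1},{"x":0,"y":0,"z":0,"wx":0,"wy":0,"wz":0,"fingers":1}]'

```text
time: 16.15
position: [0.5572, -0.3087, 0.3988]
orientation: [-0.093, 0.713, 0.689, -0.09]
wrist_force: [-0.8, 0.7, 5.3]
finger_gap: 0.18
grip_force: 59.9
```

>>> drive_tool --deltas '[{"x":0,"y":0.001,"z":0,"wx":0,"wy":0,"wz":0,"fingers":1},{"x":0,"y":0,"z":0,"wx":0,"wy":0,"wz":0,"fingers":1}]'

```text
time: 16.35
position: [0.5581, -0.3087, 0.3985]
orientation: [-0.093, 0.713, 0.689, -0.09]
wrist_force: [-0.3, 0.4, 5.7]
finger_gap: 0.174
grip_force: 59.8
```

```bash
python3 - <<'E'
from h import *
seat=np.array([.4758,-.3059,.062])
need(seat+RL@[-.008,0,.190],CANE,0)
print((RL.T@r.sense()["wrist_force"]).round(1))
E
```

```text
t 16.35 tcp [ 0.5581 -0.3087  0.3985] grasp [ 0.5185 -0.3074  0.249 ] turn [ 0.14 -0.01 -0.01] shift after [ 0.0001 -0.0005  0.0017] F [-0.3  0.4  5.7] gap 0.174 grip 59.8 q [-0.5   0.5   1.54 -0.12  1.34 -0.43]
[-1.8  0.4  5.4]
```

>>> drive_tool --deltas '[{"x":0,"y":0.001,"z":0,"wx":0,"wy":0,"wz":0,"fingers":1},{"x":0,"y":0.001,"z":0,"wx":0,"wy":0,"wz":0,"fingers":1},{"x":0,"y":0,"z":0,"wx":0,"wy":0,"wz":0,"fingers":1}]'

```text
time: 16.65
position: [0.56, -0.3088, 0.398]
orientation: [-0.093, 0.713, 0.689, -0.09]
wrist_force: [0.8, 1.1, 4.3]
finger_gap: 0.18
grip_force: 60.0
```

```bash
python3 - <<'E'
from h import *
seat=np.array([.4758,-.3059,.062])
need(seat+RL@[-.008,0,.190],CANE,0)
print((RL.T@r.sense()["wrist_force"]).round(1))
E
```

```text
t 16.65 tcp [ 0.56   -0.3088  0.398 ] grasp [ 0.5203 -0.3075  0.2485] turn [ 0.13 -0.   -0.  ] shift after [ 0.0001 -0.0024  0.0017] F [0.8 1.1 4.3] gap 0.18 grip 60.0 q [-0.5   0.5   1.53 -0.12  1.34 -0.43]
[-0.3  1.1  4.4]
```

No back contact yet; creep on.

>>> drive_tool --deltas '[{"x":0,"y":0.001,"z":0,"wx":0,"wy":0,"wz":0,"fingers":1},{"x":0,"y":0.001,"z":0,"wx":0,"wy":0,"wz":0,"fingers":1},{"x":0,"y":0,"z":0,"wx":0,"wy":0,"wz":0,"fingers":1}]'

```text
time: 16.95
position: [0.561, -0.3089, 0.3977]
orientation: [-0.094, 0.713, 0.689, -0.091]
wrist_force: [-7.5, 1.6, 9.7]
finger_gap: 0.178
grip_force: 60.4
```

```bash
python3 - <<'E'
from h import *
seat=np.array([.4758,-.3059,.062])
need(seat+RL@[-.008,0,.190],CANE,0)
print((RL.T@r.sense()["wrist_force"]).round(1))
a=capture("scene")
u=proj("scene",[.46,-.306,.08]).astype(int);x,y=u-[60,45]
cv2.imwrite("pics/k.png",cv2.resize(a[y:y+90,x:x+120],(800,600),interpolation=cv2.INTER_CUBIC)[...,::-1])
E
```

```text
t 16.95 tcp [ 0.561  -0.3089  0.3977] grasp [ 0.5208 -0.3075  0.2484] turn [-0.08 -0.02 -0.01] shift after [ 0.0002 -0.0035  0.0017] F [-7.5  1.6  9.7] gap 0.178 grip 60.4 q [-0.5   0.5   1.53 -0.12  1.35 -0.42]
[-9.8  1.3  7.5]
```

View pics/k.png

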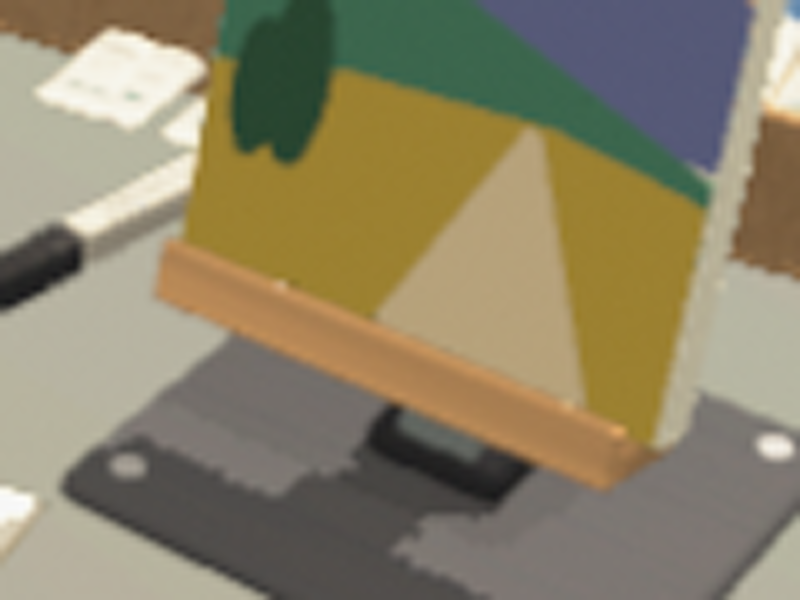

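>>> drive_tool --deltas '[{"x":0,"y":-0.001,"z":0,"wx":0,"wy":0,"wz":0,"fingers":1},{"x":0,"y":0,"z":-0.0005,"wx":0,"wy":0,"wz":0,"fingers":1},{"x":0,"y":0,"z":0,"wx":0,"wy":0,"wz":0,"fingers":0.75},{"x":0,"y":0,"z":0,"wx":0,"wy":0,"wz":0,"fingers":0.6},{"x":0,"y":0,"z":0,"wx":0,"wy":0,"wz":0,"fingers":0.5},{"x":0,"y":0,"z":0,"wx":0,"wy":0,"wz":0,"fingers":0.4},{"x":0,"y":0,"z":0,"wx":0,"wy":0,"wz":0,"fingers":0.4},{"x":0,"y":0,"z":0,"wx":0,"wy":0,"wz":0,"fingers":0.4}]' --squeeze 20

```text
time: 17.8
position: [0.5611, -0.3087, 0.3979]
orientation: [-0.093, 0.713, 0.689, -0.09]
wrist_force: [-0.3, -0.5, -0.4]
finger_gap: 0.599
grip_force: 0.0
```

>>> drive_tool --deltas '[{"x":0,"y":0,"z":-0.005,"wx":0,"wy":0,"wz":0,"fingers":0.4},{"x":0,"y":0,"z":-0.015,"wx":0,"wy":0,"wz":0,"fingers":0.4},{"x":0,"y":0,"z":-0.03,"wx":0,"wy":0,"wz":0,"fingers":0.4},{"x":0,"y":0,"z":-0.03,"wx":0,"wy":0,"wz":0,"fingers":0.4},{"x":0.03,"y":0,"z":-0.03,"wx":0,"wy":0,"wz":0,"fingers":0.4},{"x":0.04,"y":0,"z":0,"wx":0,"wy":0,"wz":0,"fingers":0.4},{"x":0.04,"y":0,"z":0,"wx":0,"wy":0,"wz":0,"fingers":0.4},{"x":0.04,"y":0,"z":0,"wx":0,"wy":0,"wz":0,"fingers":0.4},{"x":0.04,"y":0,"z":0,"wx":0,"wy":0,"wz":0,"fingers":0.4},{"x":0.03,"y":0,"z":0,"wx":0,"wy":0,"wz":0,"fingers":0.4}]'

```text
time: 18.8
position: [0.5967, -0.0876, 0.506]
orientation: [-0.092, 0.712, 0.69, -0.089]
wrist_force: [0.8, 0.0, -0.1]
finger_gap: 0.596
grip_force: 0.0
```

```bash
python3 - <<'E'
from h import *
a=capture("scene");b=capture("top")
for q in["canvas_centre","ledge_seat","blank_centre"]:
    s,t=tip_of("scene",q),tip_of("top",q)
    if s and t: print(q,tri(s[0]["xy"],t[0]["xy"]).round(4),s[0]["p"],t[0]["p"])
seat=np.array([.4758,-.3059,.062]); c=seat+RL@[-.008,0,.1]
print("expected",c.round(4))
print("exp top corners in top",[proj("top",seat+RL@np.array(v)).round(1).tolist() for v in([-.016,.075,.2],[0,.075,.2],[-.016,-.075,.2],[0,-.075,.2])])
f=lambda i,x,y,w,h:cv2.resize(i[y:y+h,x:x+w],(400,600),interpolation=cv2.INTER_CUBIC)
cv2.imwrite("pics/m.png",np.hstack([f(a,290,140,160,240),f(b,330,200,110,165)])[...,::-1])
print(r.sense()["time"],r.sense()["position"])
E
```

```text
canvas_centre [ 0.494  -0.3022  0.1603] 0.91 0.63
ledge_seat [ 0.4713 -0.3005  0.0663] 0.93 0.66
expected [ 0.4939 -0.3065  0.1607]
exp top corners in top [[353.7, 249.7], [353.7, 241.8], [432.3, 251.7], [431.9, 243.9]]
19.2 [ 0.59665346 -0.09096363  0.50459963]
```

View pics/m.png

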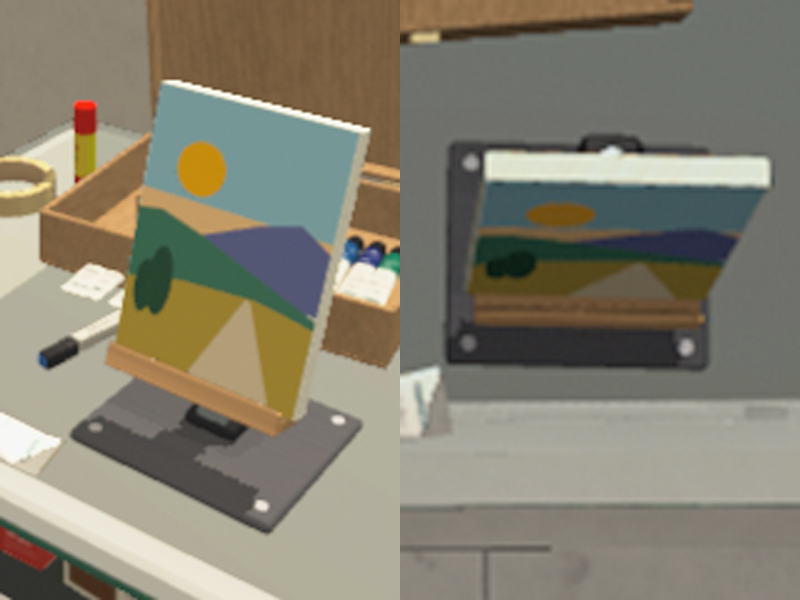

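```bash
python3 -c "
from h import *
print(r.finish_job())"
```

```text
the job is handed in; nothing more can be done
None
```

The mast is locked with its red button out. The painted canvas stands centred on the ledge, picture to the front and leaning on the pad. I handed the job in at about 19 s; the result isn't known yet, and I did not re-check the blank canvas in the rack afterwards.

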